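# Slide the spare die out of its covered holder lane

### The job

Get the spare cutter die (the plain rectangular steel block) out of the two-lane die holder: rails over the lanes stop it from being lifted, so push it from behind through the slot above its lane, sliding it out of the lane's open front until it lies flat on the holder's tray, wholly clear of the rails. Leave the stepped gauge in its own lane where it is, and do not disturb the two capacitors and the bottle standing nearby.

Things in the scene. Friction and masses are not known exactly. Their poses are not given: they have to be found in the camera images.
- die_holder: fixed two-lane die holder, 200 (its x) by 162 (its y) by 38 mm high; origin on the table below the lanes, z up; its -x points out of the open front over the tray (roughly to the robot's right). Floor plate 6 mm thick, x=-105 to 95 mm. Lanes centred at y=+39 and -39 mm, each 72 mm wide between blue walls, from the open front at x=-15 to the back wall's inner face at x=89 mm
- slot_a (a point): centre of the slot over the lane at holder y=+39 mm, at the rails' top (holder x=40, z=38 mm). Metal rails 5 mm thick, underside at z=33 mm, overhang both edges of each lane all along it and leave this slot, 40 mm wide and about 104 mm long (holder x=-15 to 89), open at the front end; fingers fit down through it
- slot_b (a point): the same for the lane at holder y=-39 mm
- tray (a point): centre of the tray's floor, at holder x=-58, y=0, z=6 mm. The tray is the floor plate carried on in front of both lanes, level with them and with no rails above, from holder x=-15 to -101 mm and y=-77 to 77 mm, with a rim 8 mm high along its two sides and its far end
- spare_die: spare cutter die: plain grey steel block with two small bores, 28 (its x) by 60 (its y) by 18 mm high, about 0.2 kg; origin at the centre of its underside. It starts loose on the floor in either lane, its 60 mm side across the lane, centre at holder x=8 to 18 mm: over 55 mm of empty lane lie behind it, and its front face is inside the opening. It slides easily, 6 mm play each side
- step_gauge: bystander: aluminium gauge with five steps, 26 (its x) by 68 (its y) by up to 24 mm high, lying across the other lane in the same way; origin at the centre of its underside
- capacitor_a: bystander: dark blue round capacitor, 25 mm diameter, 46 mm tall with its two pins, standing on the table left of the holder; origin at the centre of its underside
- capacitor_b: bystander: dark blue round capacitor, 25 mm diameter, 40 mm tall with its two pins, standing on the table left of the holder; origin at the centre of its underside
- flux_bottle: bystander: small cream bottle with a red needle cap, 40 mm diameter, 116 mm tall, standing farther left than the capacitors; origin at the centre of its underside

How it is judged:
By the outcome, as a careful person would: the job done as asked, in the order asked, and still so for the second after the job is handed in, with the robot touching nothing.
It also fails if it takes over 29 s, if anything falls off the work surface, if the arm or the gripper's body presses on something with over 40 N, if the wrist force passes 120 N, or if a joint passes its speed limit or range.

### The arm

A 7-joint arm with a two-finger parallel gripper is mounted at the origin on the work surface; the furniture and walls round the work are solid. World frame = base frame: x ahead of the robot, y to its left, z up, the work surface at z = 0. Lengths are in m, angles in rad, forces in N, time in s.
With the tool pointing down it reaches from about 0.4 to 0.875 m from the base axis. Payload 19.3 kg.
Tool frame: the origin (TCP) lies midway between the tips of the shut fingers; the grasp point (between the pads) lies 19 mm behind it (bot.pinch_z is the distance from the TCP to the grasp point, in m); z points along the fingers, y is the line along which they close (so a half turn about z gives the same grasp; the last joint's range is limited). The gripper opens to 85 mm and grips with 20 to 120 N. Pads are 22 mm wide; open, the fingers measure 114 mm over their backs; the gripper's body (76 mm by 85 mm) begins 54 mm behind the grasp point. The pads swing forward as they close: fully open they stand 13 mm farther back than shut.
Start: joints at [1.101, 0.521, -0.036, 1.599, 0.021, 1.021, -0.113], TCP at [0.243, -0.576, 0.231] pointing down, gripper open.
Joint ranges: [-2.91, 2.91], [-0.3, 2.13], [-1.5, 1.42], [0.17, 2.43], [-1.26, 4.41], [0.16, 1.93], [-2.52, 2.52]. Speed limits (rad/s): [1.89, 1.89, 2.39, 2.39, 3.01, 3.01, 3.01].

### API

Orientations are given as [roll, pitch, yaw] about the fixed x, y, z axes, in that order (R = Rz(yaw) Ry(pitch) Rx(roll)).
In Python, from workcell import observe, viewer, bot gives the robot as it stands. The module is installed in compiled form; this text tells all that it offers.
- The arm moves only by the tool play_rows, never from a script. Its argument "motion" is a list of rows, each a list of 7 numbers: the shift along the tool's x, y, z in cm, then the turn, a rotation vector about the tool's x, y, z in rad, then the opening, from -1 (shut) to 1 (fully open), so that 0 is half open. A call has exactly 5 rows; each row is the pose to reach, as a shift and turn from the pose commanded when the call began, along the tool's axes at that moment; what a row does not reach only later rows make up. A row lasts 1/10 s, in which the tool goes at most 50 mm and 8.59 degrees, less where a joint would pass 70% of its speed; a pose out of reach is approached as far as the arm can. A call with a gripper value outside its range is refused whole. The fingers move at their own pace and stop on an object; "squeeze" is the grip in N (left out, the last holds). Time passes only in rows, so rows that repeat a pose let the fingers close, or fill a call up. It gives the time, the measured TCP pose, the force, the opening and the grip force at its end, in the units of the state.
- observe(): the state, without advancing time (a new reading comes with each control period).
- viewer.grab_frame(name): name is "scene" or "top"; returns (picture, depth): 420x560x3 uint8, red, green, blue; 420x560 float32, m along the optical axis (not along the pixel's ray), 0 where there is no reading.
- viewer.camera_info(name): a dict with "fx", "fy", "cx", "cy" (pixels), "R" (3x3) and "t" (3): a world point X has camera coordinates R X + t. Camera axes: x right, y down, z forward; pixel columns grow to the right and rows downward; lengths in m; the calibration is good to about 2 mm. A picture is of the moment at which its call begins. camera_info takes no time and is no camera call.
- bot.job_done(): hands the job in; it is judged then, once.
The state is a dict: "clock": time; "qpos": joint angles; "qd": joint speeds; "joint_efforts": joint torques, N m; "position": TCP position; "tool_rot": TCP orientation; "force": force on the tool from outside, world axes, zero at the start; "moment": the same for the moment, N m; "grip_width": finger opening in m; "finger_force": force on a finger pad.
Only numpy, scipy, OpenCV 4.12 (cv2) and the standard library are available. Lean on these libraries where they do the work, as an engineer would, in place of code of your own. Each camera call takes 0.05 s, during which the arm holds its last target. There are 200 camera calls.

## Working session

There is one attempt and no reset: what is moved stays moved. The work goes in short steps, Python scripts to look and compute and a tool call to move; the robot and the scene stay as the last step left them, time stands still between calls to the robot, and variables do not carry over. Pictures are saved under pics/ and viewed, at most 10 in all, crops included, and the job is handed in when it is done.

Besides the shell and the picture viewer there is one more tool, called after "Request:" as name(argument=value, ...) on one line, values as JSON. play_rows: Moves the arm, as the interface text tells. Its arguments: {"type":"object","properties":{"motion":{"type":"array"},"squeeze":{"type":"number"}},"required":["motion"]}

```bash
mkdir -p pics; python3 - <<'E'
from workcell import observe, viewer, bot
import cv2,numpy as np
s=observe();print({k:np.round(s[k],3) for k in("clock","position","tool_rot","force","grip_width")})
for n in("scene","top"):
    p,d=viewer.grab_frame(n);cv2.imwrite(f"pics/{n}0.png",p[...,::-1]);np.savez(f"{n}0.npz",p=p,d=d)
    c=viewer.camera_info(n);R=np.array(c["R"]);print(n,c["fx"],c["cx"],c["cy"],"cam pos",(-R.T@c["t"]).round(3),R.round(2).tolist())
E
```

```text
{'clock': np.float64(0.0), 'position': array([ 0.243, -0.575,  0.231]), 'tool_rot': array([-3.14,  0.  ,  0.4 ]), 'force': array([-0.096,  0.34 , -0.265]), 'grip_width': np.float64(0.086)}
scene 522.4099073601204 279.2763263214628 209.4889965447379 cam pos [-0.027  0.537  0.595] [[-0.81, -0.59, -0.0], [-0.33, 0.45, -0.83], [0.49, -0.67, -0.56]]
top 405.63958197170354 283.9585172884961 210.01365533315877 cam pos [ 0.244 -0.11   0.872] [[-0.02, -1.0, -0.0], [-0.97, 0.02, -0.26], [0.26, -0.0, -0.97]]
```

View pics/scene0.png

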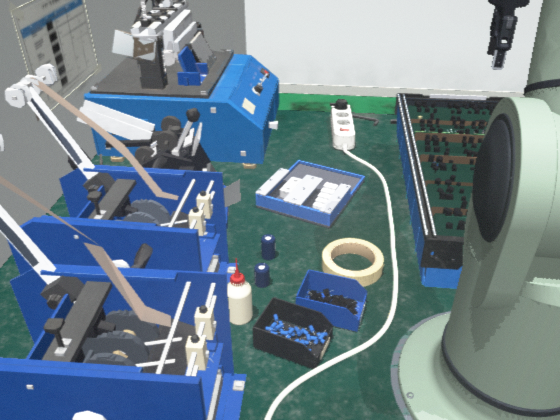

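View pics/top0.png

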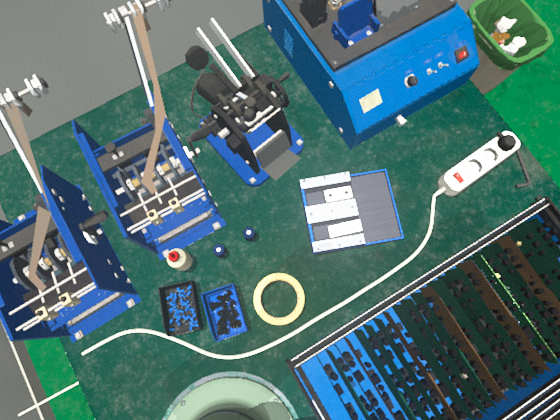

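The holder is in the top view at about columns 300-403, rows 168-252, with the tray to the right. The capacitors are at (219,250) and (249,233), and the bottle at (176,258). I'll zoom in on the holder and measure it.

```bash
cat > h.py <<'E'
from workcell import observe, viewer, bot
import cv2,numpy as np
def ray(n,uv,z):
    c=viewer.camera_info(n);R=np.array(c["R"]);o=-R.T@np.array(c["t"])
    uv=np.atleast_2d(uv).astype(float)
    d=np.c_[(uv[:,0]-c["cx"])/c["fx"],(uv[:,1]-c["cy"])/c["fy"],np.ones(len(uv))]@R
    return o+d*((z-o[2])/d[:,2])[:,None]
def pts(n,d):
    c=viewer.camera_info(n);R=np.array(c["R"])
    v,u=np.mgrid[:d.shape[0],:d.shape[1]]
    P=np.dstack([(u-c["cx"])/c["fx"]*d,(v-c["cy"])/c["fy"]*d,d])-np.array(c["t"])
    return P@R
def proj(n,X):
    c=viewer.camera_info(n);p=np.atleast_2d(X)@np.array(c["R"]).T+c["t"]
    return np.c_[p[:,0]/p[:,2]*c["fx"]+c["cx"],p[:,1]/p[:,2]*c["fy"]+c["cy"]]
E
python3 - <<'E'
from h import *
f=np.load("top0.npz");p=f["p"];P=pts("top",f["d"])
a=cv2.resize(p[155:265,290:415],None,fx=6,fy=5.4,interpolation=cv2.INTER_CUBIC)
cv2.imwrite("pics/c1.png",a[...,::-1])
g=np.load("scene0.npz")["p"]
cv2.imwrite("pics/c2.png",cv2.resize(g[150:235,245:375],None,fx=6,fy=6,interpolation=cv2.INTER_CUBIC)[...,::-1])
# blue mask, holder window
hsv=cv2.cvtColor(p,cv2.COLOR_RGB2HSV);m=cv2.inRange(hsv,(100,110,60),(130,255,255));w=np.zeros_like(m);w[160:262,292:412]=255
z=P[...,2]
tall=((z>0.004)&(z<0.06)&(w>0)).astype(np.uint8)*255
cs,_=cv2.findContours(tall,0,2);c=max(cs,key=cv2.contourArea);r=cv2.minAreaRect(c);b=cv2.boxPoints(r);print("outline px",b.round(1).tolist())
print("at z .010",ray("top",b,.010).round(4).tolist())
mm=(z>0.025)&(z<0.06)&(w>0);q=P[mm];print("rail top z",np.percentile(q[:,2],[5,50,95]).round(4))
r=cv2.minAreaRect(q[:,:2].astype(np.float32)*1000);print("upper part mm",r,cv2.boxPoints(r).round(1).tolist())
E
```

```text
outline px [[297.6000061035156, 180.10000610351562], [389.70001220703125, 164.0], [402.8999938964844, 238.89999389648438], [310.70001220703125, 255.10000610351562]]
at z .010 [[0.5437, -0.1463, 0.01], [0.5783, -0.3564, 0.01], [0.4052, -0.3697, 0.01], [0.3741, -0.1696, 0.01]]
rail top z [0.0272 0.0372 0.0399]
upper part mm ((485.7540283203125, -207.26715087890625), (209.7234649658203, 117.30248260498047), 10.0801362991333) [[372.20001220703125, -167.89999389648438], [392.79998779296875, -283.3999938964844], [599.2999877929688, -246.6999969482422], [578.7000122070312, -131.1999969482422]]
```

View pics/c1.png

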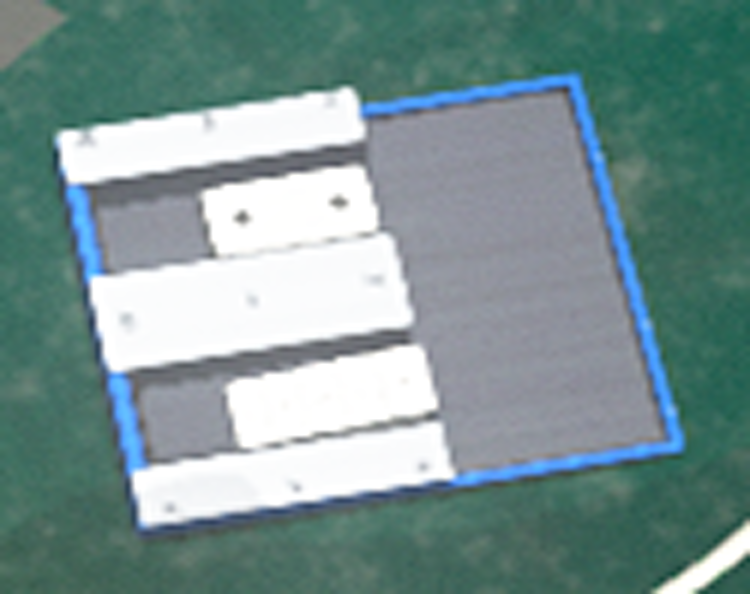

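View pics/c2.png

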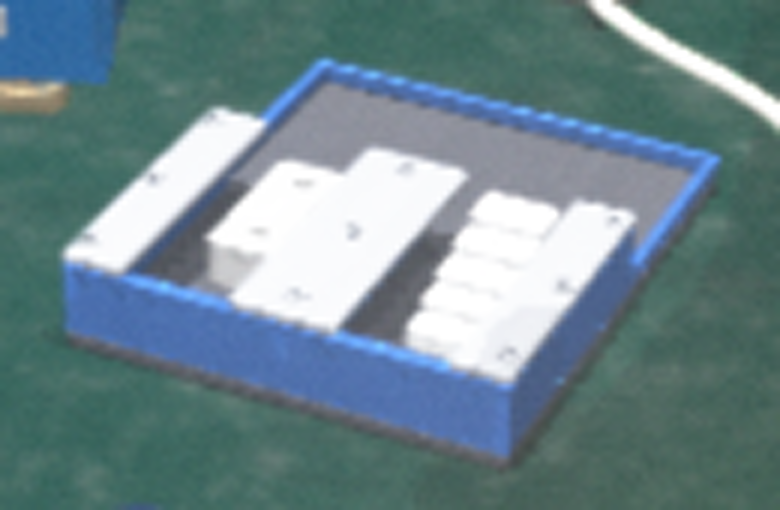

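```bash
cat >> h.py <<'E'
def C1(a): a=np.atleast_2d(a).astype(float); return np.c_[(a[:,0]+.5)/6-.5+290,(a[:,1]+.5)/5.4-.5+155]
def C2(a): a=np.atleast_2d(a).astype(float); return np.c_[(a[:,0]+.5)/6-.5+245,(a[:,1]+.5)/6-.5+150]
E
python3 - <<'E'
from h import *
A=ray("top",C1([(57,132),(355,88),(455,478),(140,527)]),.038);print("rail corners top",A.round(4).tolist())
B=ray("scene",C2([(65,255),(215,108),(635,212),(512,380)]),.038);print("rail corners scene",B.round(4).tolist())
print("tray end rim top z.014 top",ray("top",C1([(577,75),(683,440)]),.014).round(4).tolist())
print("tray end rim scene",ray("scene",C2([(325,62),(718,157)]),.014).round(4).tolist())
# pose fit from rail corners: holder coords back x=95,y=-81 ; front -15
H=np.array([(.095,-.081),(-.015,-.081),(-.015,.081),(.095,.081)])
for W in(A,B,(A+B)/2):
    M,_=cv2.estimateAffinePartial2D(H.astype(np.float64),W[:,:2].copy());s=np.hypot(M[0,0],M[1,0])
    th=np.arctan2(M[1,0],M[0,0]);R=M[:,:2]/s;o=W[:,:2].mean(0)-R@H.mean(0)
    print("scale",s.round(3),"th",th.round(4),"o",o.round(4),"res",(H@R.T+o-W[:,:2]).round(4).tolist())
    hf=lambda X:((X[:,:2]-o)@R).round(4).tolist()
    print(" die top corners holder",hf(ray("top",C1([(203,190),(365,165),(380,235),(217,257),(242,217),(339,202)]),.024)),"scene",hf(ray("scene",C2([(210,238),(285,160),(345,172),(260,230),(305,183)]),.024)))
    print(" gauge scene z.03",hf(ray("scene",C2([(408,318),(490,192),(556,210)]),.025)),hf(ray("top",C1([(228,380),(423,345),(438,415),(245,448)]),.025)))
f=np.load("top0.npz");P=pts("top",f["d"]);u,v=C1((290,210))[0].astype(int)
print("die z",P[v-2:v+3,u,2].round(4),"floor z",P[int(155+235/5.4),int(290+150/6),2])
E
```

```text
rail corners top [[0.5364, -0.1485, 0.038], [0.5531, -0.2575, 0.038], [0.3927, -0.2825, 0.038], [0.3759, -0.1724, 0.038]]
rail corners scene [[0.533, -0.1485, 0.038], [0.5508, -0.2579, 0.038], [0.393, -0.2839, 0.038], [0.374, -0.1731, 0.038]]
tray end rim top z.014 top [[0.5661, -0.3454, 0.014], [0.4107, -0.3703, 0.014]]
tray end rim scene [[0.5625, -0.3459, 0.014], [0.4058, -0.3707, 0.014]]
scale 1.004 th 1.7221 o [ 0.4706 -0.2548] res [[-0.0001, -0.0002], [-0.0002, 0.0001], [0.0, 0.0007], [0.0003, -0.0006]]
 die top corners holder [[0.0456, -0.0523], [-0.015, -0.0527], [-0.014, -0.0227], [0.0462, -0.0237], [0.0339, -0.0387], [-0.0023, -0.0389]] scene [[0.0441, -0.0502], [-0.0152, -0.0506], [-0.0174, -0.0279], [0.0315, -0.0372], [-0.004, -0.0372]]
 gauge scene z.03 [[0.0599, 0.0318], [-0.0268, 0.024], [-0.0262, 0.0493]] [[0.0524, 0.027], [-0.0192, 0.0249], [-0.0183, 0.0536], [0.0519, 0.0549]]
scale 0.998 th 1.7316 o [ 0.4691 -0.2553] res [[0.0008, -0.0001], [0.0007, 0.0007], [-0.0015, 0.0008], [-0.0, -0.0015]]
 die top corners holder [[0.0455, -0.0543], [-0.0152, -0.0541], [-0.0139,
[... 202 characters left out ...]
297], [-0.0263, 0.0228], [-0.0254, 0.048]] [[0.053, 0.025], [-0.0187, 0.0236], [-0.0175, 0.0523], [0.0527, 0.0529]]
scale 1.001 th 1.7269 o [ 0.4698 -0.2551] res [[0.0003, -0.0001], [0.0002, 0.0004], [-0.0007, 0.0007], [0.0001, -0.001]]
 die top corners holder [[0.0456, -0.0533], [-0.0151, -0.0534], [-0.014, -0.0233], [0.0462, -0.0246], [0.0339, -0.0396], [-0.0023, -0.0396]] scene [[0.044, -0.0511], [-0.0152, -0.0513], [-0.0174, -0.0286], [0.0315, -0.0381], [-0.0041, -0.038]]
 gauge scene z.03 [[0.0602, 0.0307], [-0.0266, 0.0234], [-0.0258, 0.0486]] [[0.0527, 0.026], [-0.019, 0.0243], [-0.0179, 0.0529], [0.0523, 0.0539]]
die z [0.0249 0.022  0.0221 0.0199 0.0242] floor z 0.005601951755643649
```

The block with two bores is in the far lane (slot_b). Both views put its 60 mm side along the lane: holder x runs from -15 to +45.5, y is about -39, and its top is at z of about 24 mm. That leaves 44 mm free behind it, not the 55 mm in the text. I'll trust the measurement. Shut fingers take about 29 mm with the closing axis along the lane, so they still fit. I'll insert at holder (67,-39), with a yaw of about 0.156.

Request:
play_rows(motion=[[3.9, -2.6, 0, 0, 0, 0.05, -1], [7.8, -5.2, 0, 0, 0, 0.1, -1], [11.6, -7.8, 0, 0, 0, 0.15, -1], [15.5, -10.5, 0, 0, 0, 0.2, -1], [19.4, -13.1, 0, 0, 0, 0.244, -1]], squeeze=60)

```text
clock: 0.6
position: [0.3715, -0.3777, 0.2312]
tool_rot: [-3.141, 0.0, 0.153]
force: [0.6, -0.8, 0.2]
grip_width: 0.0123
finger_force: 0.0
```

```bash
cat >> h.py <<'E'
TH=1.7269;O=np.array([.4698,-.2551]);RH=np.array([[np.cos(TH),-np.sin(TH)],[np.sin(TH),np.cos(TH)]])
def togo(hx,hy,z):
    from scipy.spatial.transform import Rotation as Q
    s=observe();p=np.array(s["position"]);T=Q.from_euler("xyz",s["tool_rot"])
    g=np.r_[O+RH@np.array([hx,hy]),z]
    G=Q.from_euler("xyz",[np.pi,0,TH-np.pi/2])
    print("clock",s["clock"],"holder",((p[:2]-O)@RH).round(4),"z",p[2].round(4),"go cm",(T.inv().apply(g-p)*100).round(2),"turn",(T.inv()*G).as_rotvec().round(3),"F",np.round(s["force"],1),"w",s["grip_width"])
E
python3 -c "
from h import *
togo(.067,-.039,.23)"
```

```text
clock 0.6 holder [-0.1058  0.1161] z 0.2312 go cm [ 15.47 -17.32   0.12] turn [-0.     0.    -0.003] F [ 0.6 -0.8  0.2] w 0.01230616775604501
```

Request:
play_rows(motion=[[3.1, -3.5, 0, 0, 0, 0, -1], [6.2, -7, 0, 0, 0, 0, -1], [9.3, -10.4, 0, 0, 0, 0, -1], [12.4, -13.9, 0, 0, 0, 0, -1], [15.5, -17.3, 0, 0, 0, 0, -1]])

```text
clock: 1.1
position: [0.4979, -0.1827, 0.2312]
tool_rot: [-3.142, 0.0, 0.156]
force: [1.0, -0.1, 0.0]
grip_width: 0.0
finger_force: 0.0
```

Request:
play_rows(motion=[[0, 0, 3, 0, 0, 0, -1], [0, 0, 7, 0, 0, 0, -1], [0, 0, 11, 0, 0, 0, -1], [0, 0, 14, 0, 0, 0, -1], [0, 0, 16, 0, 0, 0, -1]])

```text
clock: 1.6
position: [0.4962, -0.1842, 0.0689]
tool_rot: [-3.14, 0.002, 0.156]
force: [0.7, 0.7, -0.4]
grip_width: -0.0003
finger_force: 0.0
```

```bash
python3 - <<'E'
from h import *
togo(.067,-.039,.012)
out=[]
for n in("top","scene"):
    p,d=viewer.grab_frame(n);c=proj(n,[*(O+RH@[.04,-.02]),.05])[0].astype(int);v,u=max(c[1]-50,0),max(c[0]-65,0)
    print(n,u,v);q=p[v:v+100,u:u+130];out.append(cv2.resize(q,(390*2,300),interpolation=cv2.INTER_CUBIC) if 0 else cv2.resize(q,(390,300),interpolation=cv2.INTER_CUBIC))
    np.savez(n+"1.npz",p=p,d=d)
cv2.imwrite("pics/two.png",np.hstack(out)[...,::-1])
E
```

```text
clock 1.6 holder [ 0.0659 -0.0371] z 0.0689 go cm [ 0.21 -0.1   5.69] turn [-0.001  0.002 -0.   ] F [ 0.7  0.7 -0.4] w -0.00029861824012476215
top 265 150
scene 229 131
```

View pics/two.png

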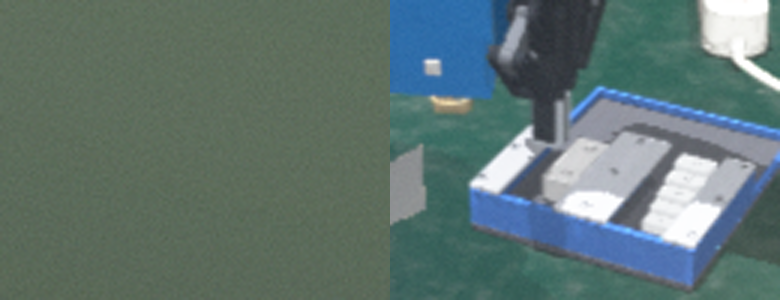

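The top view is blocked by the arm. In the scene view the fingertip is at crop (548,146), about pixel (282,180), above the lane. I'll check that against the projected TCP.

```bash
python3 - <<'E'
from h import *
p=observe()["position"];print("tip proj",proj("scene",p))
g=np.load("scene1.npz")["p"];c=proj("scene",p)[0].astype(int)
q=g[c[1]-30:c[1]+40,c[0]-45:c[0]+45].copy()
print(c)
cv2.imwrite("pics/tip.png",cv2.resize(q,None,fx=8,fy=8,interpolation=cv2.INTER_CUBIC)[...,::-1])
# finger thickness mm/px at this depth
print(proj("scene",np.array(p)+[0,.0145,0])-proj("scene",p),proj("scene",np.array(p)+[.011,0,0])-proj("scene",p))
E
```

```text
tip proj [[280.95801913 176.99990246]]
[280 176]
[[-4.34909641  3.05378981]] [[-4.48035553 -1.65612953]]
```

View pics/tip.png

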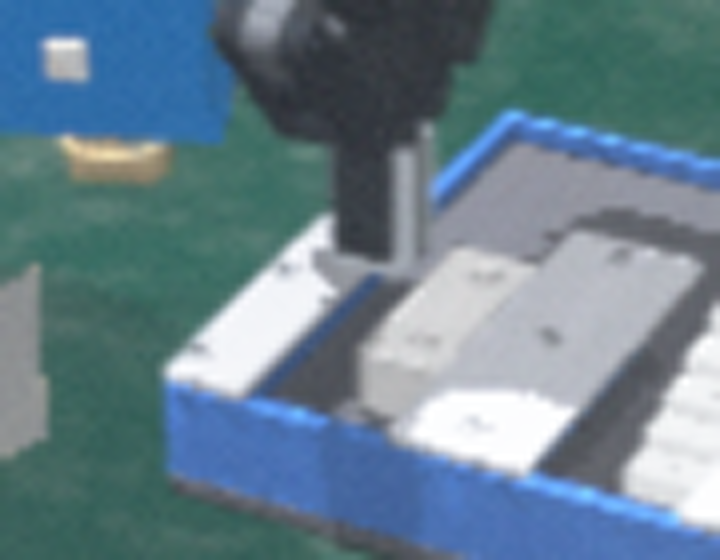

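The fingertip matches the projection. The gripper widens about 28 mm above the tip, so I'll stop at TCP z of about 0.015 to keep that part above the rails. First I'll let it settle and come down a bit.

Request:
play_rows(motion=[[0, 0, 0.5, 0, 0, 0, -1], [0, 0, 1, 0, 0, 0, -1], [0, 0, 1.5, 0, 0, 0, -1], [0, 0, 1.5, 0, 0, 0, -1], [0, 0, 1.5, 0, 0, 0, -1]])

```text
clock: 2.2
position: [0.4974, -0.1846, 0.0566]
tool_rot: [3.141, -0.0, 0.156]
force: [-0.1, -0.1, 1.3]
grip_width: 0.0001
finger_force: 0.0
```

```bash
python3 -c "
from h import *
togo(.067,-.039,.015)"
```

```text
clock 2.2 holder [ 0.0653 -0.0382] z 0.0566 go cm [ 0.08 -0.17  4.16] turn [ 0. -0. -0.] F [-0.1 -0.1  1.3] w 0.00013043647565185782
```

Request:
play_rows(motion=[[0.1, -0.2, 0.5, 0, 0, 0, -1], [0.1, -0.2, 1.2, 0, 0, 0, -1], [0.1, -0.2, 1.8, 0, 0, 0, -1], [0.1, -0.2, 2.4, 0, 0, 0, -1], [0.1, -0.2, 2.8, 0, 0, 0, -1]])

```text
clock: 2.7
position: [0.4977, -0.1824, 0.0275]
tool_rot: [-3.141, 0.001, 0.156]
force: [-0.0, -0.5, -0.1]
grip_width: -0.0003
finger_force: 0.0
```

Request:
play_rows(motion=[[0, 0, 0.4, 0, 0, 0, -1], [0, 0, 0.8, 0, 0, 0, -1], [0, 0, 1.2, 0, 0, 0, -1], [0, 0, 1.4, 0, 0, 0, -1], [0, 0, 1.4, 0, 0, 0, -1]])

```text
clock: 3.2
position: [0.4978, -0.1824, 0.014]
tool_rot: [-3.141, 0.0, 0.156]
force: [-0.1, 0.2, 0.5]
grip_width: -0.0
finger_force: 0.0
```

```bash
python3 -c "
from h import *
togo(-.0125,-.039,.015)"
```

```text
clock 3.2 holder [ 0.0675 -0.039 ] z 0.014 go cm [ 0.   8.  -0.1] turn [-0.  0. -0.] F [-0.1  0.2  0.5] w -3.314984126354559e-05
```

It's in the lane with no contact. Now I'll push along tool +y, slowly.

Request:
play_rows(motion=[[0, 0.4, 0, 0, 0, 0, -1], [0, 0.8, 0, 0, 0, 0, -1], [0, 1.2, 0, 0, 0, 0, -1], [0, 1.6, 0, 0, 0, 0, -1], [0, 2, 0, 0, 0, 0, -1]])

```text
clock: 3.7
position: [0.5011, -0.2025, 0.0144]
tool_rot: [-3.142, -0.0, 0.156]
force: [-1.1, 1.8, 1.9]
grip_width: 0.0
finger_force: 1.2
```

Request:
play_rows(motion=[[0, 0.4, 0, 0, 0, 0, -1], [0, 0.8, 0, 0, 0, 0, -1], [0, 1.2, 0, 0, 0, 0, -1], [0, 1.6, 0, 0, 0, 0, -1], [0, 2, 0, 0, 0, 0, -1]])

```text
clock: 4.2
position: [0.5042, -0.2222, 0.0143]
tool_rot: [-3.142, -0.0, 0.156]
force: [-1.0, 2.8, 2.6]
grip_width: -0.0002
finger_force: 1.8
```

```bash
python3 - <<'E'
from h import *
togo(-.0125,-.039,.015)
p,d=viewer.grab_frame("scene");cv2.imwrite("pics/m1.png",cv2.resize(p[135:235,225:365],None,fx=5,fy=5,interpolation=cv2.INTER_CUBIC)[...,::-1])
E
```

```text
clock 4.2 holder [ 0.0271 -0.0391] z 0.0143 go cm [-0.01  3.96 -0.07] turn [-0. -0. -0.] F [-1.   2.8  2.6] w -0.000184132222566386
```

View pics/m1.png

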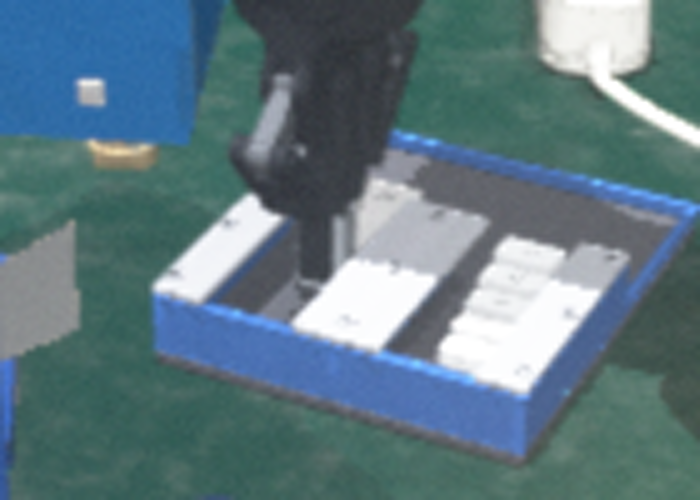

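The die is moving ahead of the fingers: its front end is at crop (395,185), past the rails. The contact force is about 3 N, so I'll continue.

Request:
play_rows(motion=[[0, 0.4, 0, 0, 0, 0, -1], [0, 0.8, 0, 0, 0, 0, -1], [0, 1.2, 0, 0, 0, 0, -1], [0, 1.6, 0, 0, 0, 0, -1], [0, 2, 0, 0, 0, 0, -1]])

```text
clock: 4.75
position: [0.5073, -0.2421, 0.0143]
tool_rot: [-3.142, 0.0, 0.156]
force: [-0.6, 2.5, 3.2]
grip_width: 0.0
finger_force: 2.0
```

Request:
play_rows(motion=[[0, 0.4, 0, 0, 0, 0, -1], [0, 0.8, 0, 0, 0, 0, -1], [0, 1.2, 0, 0, 0, 0, -1], [0, 1.6, 0, 0, 0, 0, -1], [0, 2, 0, 0, 0, 0, -1]])

```text
clock: 5.25
position: [0.5104, -0.2618, 0.0143]
tool_rot: [-3.142, 0.0, 0.156]
force: [0.1, 3.3, 4.4]
grip_width: -0.0001
finger_force: 2.1
```

```bash
python3 - <<'E'
from h import *
togo(-.0125,-.039,.015)
p,d=viewer.grab_frame("scene");cv2.imwrite("pics/m2.png",cv2.resize(p[135:235,225:365],None,fx=5,fy=5,interpolation=cv2.INTER_CUBIC)[...,::-1])
E
```

```text
clock 5.25 holder [-0.0129 -0.039 ] z 0.0143 go cm [-0.   -0.04 -0.07] turn [-0.  0. -0.] F [0.1 3.3 4.4] w -7.146464810114537e-05
```

View pics/m2.png

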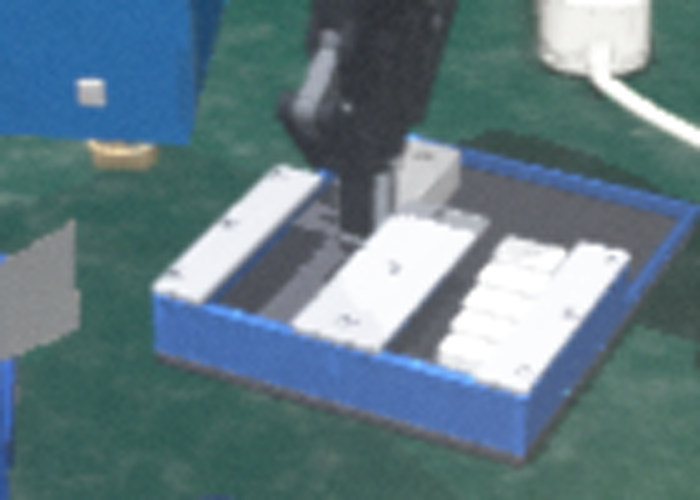

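The die is out on the tray, with its front at crop (400-460,150), short of the far rim. I'll push 4 mm more, back off, then lift.

Request:
play_rows(motion=[[0, 0.2, 0, 0, 0, 0, -1], [0, 0.4, 0, 0, 0, 0, -1], [0, 0.4, 0, 0, 0, 0, -1], [0, 0, 0, 0, 0, 0, -1], [0, -0.6, 0, 0, 0, 0, -1]])

```text
clock: 5.8
position: [0.5092, -0.2555, 0.0141]
tool_rot: [3.141, 0.0, 0.155]
force: [-0.4, -0.5, 0.7]
grip_width: 0.0003
finger_force: 0.0
```

Request:
play_rows(motion=[[0, 0, -1, 0, 0, 0, -1], [0, 0, -3, 0, 0, 0, -1], [0, 0, -6, 0, 0, 0, -1], [0, 0, -10, 0, 0, 0, -1], [0, 0, -15, 0, 0, 0, -1]])

```text
clock: 6.3
position: [0.5085, -0.2551, 0.1655]
tool_rot: [-3.141, 0.002, 0.156]
force: [0.3, -0.4, -0.4]
grip_width: -0.0003
finger_force: 0.0
```

Request:
play_rows(motion=[[-2, 3, -3, 0, 0, 0, -1], [-5, 7, -5, 0, 0, 0, -1], [-8, 11, -5, 0, 0, 0, -1], [-11, 14, -5, 0, 0, 0, -1], [-13, 16, -5, 0, 0, 0, -1]])

```text
clock: 6.8
position: [0.403, -0.4367, 0.2153]
tool_rot: [3.14, 0.001, 0.153]
force: [0.6, 0.8, -0.3]
grip_width: 0.0002
finger_force: 0.0
```

```bash
python3 - <<'E'
from h import *
togo(0,0,.2)
a,_=viewer.grab_frame("scene");b,d=viewer.grab_frame("top")
q=cv2.resize(a[135:235,225:365],(420,300),interpolation=cv2.INTER_CUBIC);r=cv2.resize(b[150:270,285:425],(350,300),interpolation=cv2.INTER_CUBIC)
cv2.imwrite("pics/f.png",np.hstack([q,r])[...,::-1])
X=pts("top",d);h=(X[...,:2]-O)@RH;m=(X[...,2]>.017)&(X[...,2]<.03)&(h[...,0]<-.008)&(h[...,0]>-.098)&(abs(h[...,1])<.07)
if m.any(): print("die",m.sum(),h[m].min(0).round(4),h[m].max(0).round(4),X[m][:,2].mean())
E
```

```text
clock 6.8 holder [-0.169   0.0942] z 0.2153 go cm [  9.36 -16.93   1.5 ] turn [ 0.001  0.001 -0.003] F [ 0.6  0.8 -0.3] w 0.00016883107043420728
die 376 [-0.0876 -0.0538] [-0.008   0.0519] 0.023623532740845766
```

View pics/f.png

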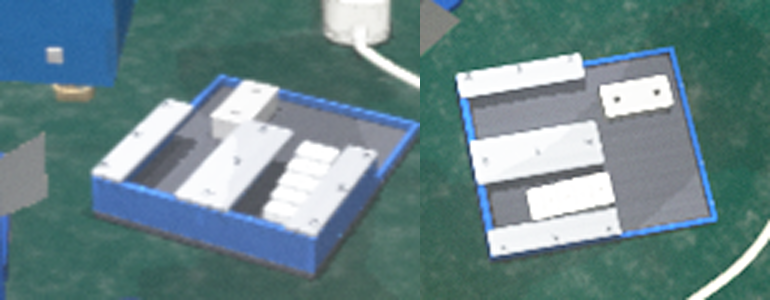

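The top view shows the die flat on the tray at crop (600-672, 76-117). Its holder x runs from about -88 to -28, clear of the rail ends at -15. The gauge hasn't moved, and the arm is clear.

```bash
python3 -c "
from workcell import bot
print(bot.job_done())"
```

```text
the job is handed in; nothing more can be done
None
```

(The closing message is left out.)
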